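# Nest a pewter roundel on the pin plate and wedge it

## Task

Get the small pewter roundel ready for chasing: lay it relief side up on the steel pin plate and nudge it until it bears against both pins, then slide the wooden wedge in flat between the stop block and the roundel until it stays gently nipped by the two pins and the wedge. Pewter is soft, so press lightly throughout, and leave the punch block and the bigger plain blank where they are.

Things in the scene. Friction and masses are not known exactly. Their poses are not given: they have to be found in the camera images.
- plate: Pin plate: black steel plate 150 x 180 x 16 mm, fixed to the bench. Origin at bench level straight below the nest centre; z up, +x points from the stop block to the pins. The plate spans x -97 to +53 mm and y -90 to +90 mm from there
- nest (a point): Nest centre on the plate's top face (z = 16 mm over the bench): where the roundel's centre comes to lie, to about 1.5 mm, when it bears against both pins. Axes as the plate's
- pin_left: Left locating pin, steel, 12 mm across, rising 14 mm above the plate. Origin at its foot on the plate's top face, 17.25 mm in x and +29.9 mm in y from the nest centre
- pin_right: Right locating pin, the same, 17.25 mm in x and -29.9 mm in y from the nest centre
- roundel: Loose cast pewter disc, 57 mm across, 12 mm thick at the rim, a low flower relief rising to 16.5 mm in the middle; hand-filed, not truly round: the rim lies 28 to 29 mm from the centre, unevenly; about 220 g. Origin at the centre of its underside, z up out of the relief; starts relief up on the bench. Soft: the rim is bruised if a pin or the wedge presses on it with more than 15 N
- wedge: Loose waxed beech wedge, 110 long, 24 high, 44 mm wide at the thick end, 30 at the thin (both sides taper; 1 mm of width per 8 of length); 90 g. Origin mid-length on its underside, +x to the thin end. Goes in thin end first, from either side. The gap from stop face to nested roundel is 36 to 40 mm, so it nips about half way in, 1.5 cm more or less, found by feel; then friction holds it
- punch_block: Bystander: wooden block 70 x 110 x 45 mm holding eight upright steel punches, up to about 115 mm high in all; origin under its centre
- blank: Bystander: plain flat pewter disc, 80 mm across, 5 mm thick; origin under its centre
- stop_face (a point): Foot of the stop block's flat front face, on the plate's top face, 66.5 mm behind the nest centre (-x); the face looks along +x. The steel stop block is bolted on: 24 mm in x, 44 mm in y (22 mm either side of this point), 24 mm high above the plate

How it is judged:
By the outcome, as a careful person would: the job done as asked, in the order asked, and still so for the second after the job is handed in, with the robot touching nothing.
It also fails if it takes over 72 s, if anything falls off the work surface, if the arm or the gripper's body presses on something with over 40 N, if the wrist force passes 120 N, or if a joint passes its speed limit or range.

## Robot

A 6-joint arm with a two-finger parallel gripper is mounted at the origin on the work surface. World frame = base frame: x ahead of the robot, y to its left, z up, the work surface at z = 0. Lengths are in mm, angles in degrees, forces in N, time in s.
With the tool pointing down it reaches from about 350 to 850 mm from the base axis. Payload 8.1 kg.
Tool frame: the origin (TCP) lies at the very end of the fingers, on their centre line; the grasp point (between the pads) lies 19 mm behind it; z points along the fingers, y is the line along which they close (so a half turn about z gives the same grasp; the last joint's range is limited). The gripper opens to 85 mm and grips with 20 to 120 N. Pads are 22 mm wide; open, the fingers measure 114 mm over their backs; the gripper's body (76 mm by 85 mm) begins 54 mm behind the grasp point. The pads swing forward as they close: fully open they stand 13 mm farther back than shut.
Start: joints at [58.934, 7.471, 85.268, -0, 87.261, -4.893], TCP at [264.627, 538.496, 231.292] pointing down, gripper open.
Joint ranges: [-169.43, 169.43], [-51.17, 129.36], [1.28, 143.12], [-76.62, 256.62], [0, 156.53], [-152.29, 152.29]. Speed limits (degrees/s): [136.94, 136.94, 159.86, 180, 180, 180].

## Interface

Orientations are given as [roll, pitch, yaw] about the fixed x, y, z axes, in that order (R = Rz(yaw) Ry(pitch) Rx(roll)).
In Python, from bench import sense, eyes, job, models gives the robot as it stands. The module is installed in compiled form; this text tells all that it offers.
- The arm moves only by the tool apply_moves, never from a script. Its argument "rows" is a list of rows, each a list of 6 numbers: the shift along the tool's x, y, z in mm, then the turn, a rotation vector about the tool's x, y, z in rad. In form: [[dx, dy, dz, rx, ry, rz], ...]. A call has exactly 5 rows; each row shifts and turns the commanded pose from where the row before left it, along the tool's axes as they then stand; what a row does not reach is not made up. A row lasts 1/8 s, in which the tool goes at most 62.5 mm and 10.7 degrees, less where a joint would pass 70% of its speed; a pose out of reach is approached as far as the arm can. A call is refused whole if a number of a shift passes 62.5 or a number of a turn 0.188, either way. A call with a gripper value outside its range is refused whole. "fingers" is the finger opening in mm, from 0 to 85.4, set as the call begins (left out, the last holds). The fingers move at their own pace and stop on an object; "grip_force" is the grip in N (left out, the last holds). Time passes only in rows, so rows that do not move let the fingers close, or fill a call up. It gives the time, the measured TCP pose, the force, the opening and the grip force at its end, in the units of the state.
- sense(): the state, without advancing time (a new reading comes with each control period).
- eyes.snapshot(name): name is "scene" or "side" or "wrist"; returns (picture, depth): 384x512x3 uint8, red, green, blue; 384x512 float32, mm along the optical axis (not along the pixel's ray), 0 where there is no reading.
- eyes.get_calibration(name): a dict with "intrinsics" (3x3 intrinsics, pixels), "R" (3x3) and "t" (3): a world point X has camera coordinates R X + t; the wrist camera has in their place "mount" (4x4, takes a point from camera to tool coordinates, whose origin is the TCP and whose axes are the flange's). Camera axes: x right, y down, z forward; pixel columns grow to the right and rows downward; lengths in mm; the calibration is good to about 2 mm. A picture is of the moment at which its call begins: read the wrist's pose just before it. get_calibration takes no time and is no camera call.
- job.hand_in(): hands the job in; it is judged then, once.
Trained networks look in the newest picture that a camera, given by its name, has taken for a name from the list of things; names that differ only in an ending like _2 or _b are one class to them, and where a whole thing is asked for, a point or a joint stands for the part that bears it (a point fixed in the world has none). Each returns a list of dicts, best first, with "confidence" (0 to 1); they miss things now and then, are a little off and sometimes report something else, mostly with a low value. They report only what shows in the picture. A call takes as long as a camera call.
- models.boxes_of(name, camera): "xyz" ([x, y, z] in mm, in world coordinates, good to about 4 mm: the middle of the surface that is visible of it).
- models.cut_out(name, camera): "pixels" (384x512 bool, what is visible of it).
- models.place_of(name, camera): "xyz" ([x, y, z] in mm, in world coordinates, good to about 4 mm: a listed point, or the origin of a listed thing).
The state is a dict: "time": time; "joint_pos": joint angles; "qd": joint speeds; "joint_efforts": joint torques, N m; "tool_pos": TCP position; "tcp_rot": TCP orientation; "ft_force": force on the tool from outside, world axes, zero at the start; "wrist_torque": the same for the moment, N m; "finger_gap": finger opening in mm; "grip_force": force on a finger pad.
Only numpy, scipy, OpenCV 4.12 (cv2) and the standard library are available. Lean on these libraries where they do the work, as an engineer would, in place of code of your own. Each camera call takes 0.05 s, during which the arm holds its last target. There are 200 camera calls.

## Working session

There is one attempt and no reset: what is moved stays moved. The work goes in short steps, Python scripts to look and compute and a tool call to move; the robot and the scene stay as the last step left them, time stands still between calls to the robot, and variables do not carry over. Pictures are saved under pics/ and viewed, at most 10 in all, crops included, and the job is handed in when it is done.

Besides the shell and the picture viewer there is one more tool, called as a command line: name --pt "numbers of a row" for each row, then --argument value for the rest. apply_moves: Moves the arm, as the interface text tells. Its arguments: {"type":"object","properties":{"rows":{"type":"array"},"fingers":{"type":"number"},"grip_force":{"type":"number"}},"required":["rows"]}

```bash
mkdir -p pics
cat > h.py <<'E'
import numpy as np, cv2
from bench import sense, eyes, job, models
from scipy.spatial.transform import Rotation as Ro
def cloud(cam,s=None):
    s=sense(); p,d=eyes.snapshot(cam); c=eyes.get_calibration(cam)
    K=np.array(c["intrinsics"]); v,u=np.indices(d.shape)
    P=np.stack([(u-K[0,2])/K[0,0]*d,(v-K[1,2])/K[1,1]*d,d],-1)
    if cam=="wrist":
        M=np.array(c["mount"]); R=Ro.from_euler("xyz",s["tcp_rot"],degrees=True).as_matrix()
        X=(P@M[:3,:3].T+M[:3,3])@R.T+np.array(s["tool_pos"])
    else:
        R=np.array(c["R"]); X=(P-np.array(c["t"]))@R
    X[d==0]=np.nan
    return p,d,X
def save(p,n): cv2.imwrite("pics/"+n+".png",p[:,:,::-1])
E
python3 - <<'E'
from h import *
s=sense(); print(s)
for cam in ["scene","side","wrist"]:
    p,d,X=cloud(cam); 
    save(p,cam+"0")
    for n in ["plate","nest","pin_left","pin_right","roundel","wedge","punch_block","blank","stop_face"]:
        r=models.place_of(n,cam)
        print(cam,n,[(np.round(q["xyz"]).tolist(),round(q["confidence"],2)) for q in r[:2]])
print(sense()["time"])
a=cv2.hconcat([cv2.imread("pics/scene0.png"),cv2.imread("pics/side0.png")]); cv2.imwrite("pics/ab.png",cv2.resize(a,(800,300)))
E
```

```text
{'time': 0.0, 'joint_pos': array([ 5.89350077e+01,  7.51437650e+00,  8.53308454e+01, -1.48344339e-04,
        8.72629163e+01, -4.89346619e+00]), 'qd': array([-0.0605298 , -0.01117299,  0.02855093,  0.00125715,  0.11333001,
       -0.06514243]), 'joint_efforts': array([-2.52841583e-04, -5.69410586e+01, -5.00544333e+01, -4.31786812e-04,
        1.51517481e-02, -2.81658413e-05]), 'tool_pos': array([264.32595064, 538.00511322, 230.23706862]), 'tcp_rot': array([-1.79892243e+02, -9.07692428e-03,  1.53828473e+02]), 'ft_force': array([-0.51755823,  0.17843904, -0.56762909]), 'wrist_torque': array([-0.04576011,  0.02438964,  0.08764957]), 'grip_force': 0.0, 'finger_gap': 85.51640990138092}
scene plate [([575.0, -52.0, 2.0], 0.59)]
scene nest [([571.0, -46.0, 16.0], 0.72), ([598.0, -26.0, 19.0], 0.21)]
scene pin_left [([593.0, -25.0, 20.0], 0.43)]
scene pin_right [([582.0, -84.0, 20.0], 0.6)]
scene roundel [([435.0, -265.0, 3.0], 0.64)]
scene wedge [([441.0, 294.0, 1.0], 0.57)]
scene punch_block [([608.0, 345.0, -3.0], 0.76)]
scene blank [([598.0, -331.0, 1.0], 0.94), ([510.0, -30.0, 12.0], 0.22)]
scene stop_face [([510.0, -31.0, 12.0], 0.75), ([606.0, 343.0, 4.0], 0.41)]
side plate [([571.0, -47.0, -4.0], 0.58)]
side nest [([572.0, -47.0, 15.0], 0.92)]
side pin_left [([592.0, -20.0, 16.0], 0.51)]
side pin_right [([584.0, -81.0, 11.0], 0.56)]
side roundel [([434.0, -264.0, -0.0], 0.97), ([571.0, -47.0, -2.0], 0.25)]
side wedge [([442.0, 294.0, -1.0], 0.74)]
side punch_block []
side blank []
side stop_face [([509.0, -35.0, 15.0], 0.84)]
wrist plate []
wrist nest []
wrist pin_left []
wrist pin_right [([441.0, 294.0, 1.0], 0.23)]
wrist roundel []
wrist wedge [([441.0, 296.0, -0.0], 0.97)]
wrist punch_block []
wrist blank []
wrist stop_face []
1.5
```

View pics/scene0.png

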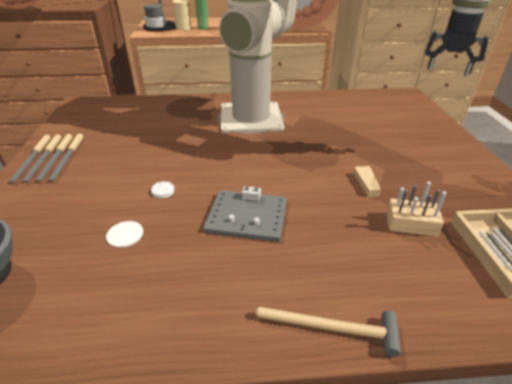

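The picture shows the plate (~245,215), with its pins at (231,218) and (256,221) and the stop block at (252,193). The roundel is at (163,190), the blank at (125,234), the wedge at (367,181) and the punch block at (415,218).

Run:
```python
from h import *
for cam in ["scene","side","wrist"]:
    p,d,X=cloud(cam)
    for n,zl,zh in [("wedge",18,30),("roundel",6,20),("plate",12,20),("pin_left",24,34),("pin_right",24,34),("stop_face",34,44)]:
        r=models.cut_out(n,cam)
        if not r: continue
        P=X[np.array(r[0]["pixels"])&np.isfinite(X[...,2])]
        if len(P)<3: continue
        z=P[:,2]
        Q=P[(z>zl)&(z<zh)]
        if len(Q)<4: continue
        rc=cv2.minAreaRect(Q[:,:2].astype(np.float32))
        print(cam,n,round(r[0]["confidence"],2),len(P),len(Q),"zpct",np.percentile(z,[5,50,95]).round(1),"rect",np.round(rc[0],1),np.round(rc[1],1),round(rc[2],1),"mean",Q[:,:2].mean(0).round(1))
        if n=="wedge":
            a=np.deg2rad(rc[2]);e=np.array([np.cos(a),np.sin(a)]); 
            if rc[1][0]<rc[1][1]: e=np.array([-e[1],e[0]])
            f=np.array([-e[1],e[0]]);c=np.array(rc[0]);u=(Q[:,:2]-c)@e;w=(Q[:,:2]-c)@f
            print(" e",e.round(3),[(k,round(float(np.ptp(w[abs(u-k)<8])),1)) for k in(-40,-20,0,20,40) if (abs(u-k)<8).sum()>3])
    save(p,cam+"1")
```

```text
scene wedge 0.62 525 379 zpct [ 3.6 24.9 27.2] rect [441.3 296.4] [113.1  41.5] 2.6 mean [444.6 293. ]
 e [0.999 0.046] [(-40, 40.5), (-20, 38.1), (0, 38.8), (20, 33.9), (40, 32.4)]
scene roundel 0.74 272 248 zpct [ 4.  14.5 18.5] rect [ 435.4 -261.6] [53.1 54.7] 50.9 mean [ 439.7 -261.5]
scene plate 0.87 3258 2787 zpct [11.9 17.8 31.5] rect [551.2 -42.1] [178.4 152.1] 76.1 mean [561.7 -42.7]
scene stop_face 0.55 3392 105 zpct [ 9.7 17.8 31.6] rect [497.5 -29.3] [44.4 25.2] 69.6 mean [501.  -29.5]
side wedge 0.83 386 242 zpct [ 5.  23.2 26.7] rect [441.7 292. ] [ 42.4 107.1] 88.2 mean [437.9 289.7]
 e [-0.999  0.032] [(-40, 28.0), (-20, 37.2), (0, 40.2), (20, 38.9), (40, 42.2)]
side roundel 0.77 569 517 zpct [ 3.2 13.3 17.2] rect [ 434.1 -263.7] [55.2 55.8] 78.8 mean [ 432.7 -267.3]
side plate 0.59 2589 2235 zpct [11.1 17.  31.4] rect [549.9 -43.5] [182.4 146.8] 76.3 mean [550.3 -56.5]
side stop_face 0.57 2692 96 zpct [ 9.2 16.9 31.1] rect [496.7 -30. ] [47.1 23.5] 76.0 mean [495.1 -35.1]
wrist wedge 0.59 606 212 zpct [ 2.  14.1 23.2] rect [428.4 312.1] [ 6.5 74.1] 86.8 mean [422.9 313.4]
 e [-0.998  0.056] [(-40, 1.2), (-20, 3.5), (0, 5.8), (20, 6.2), (40, 4.2)]
wrist roundel 0.37 616 314 zpct [ 1.6 14.1 23.3] rect [432.3 313.4] [ 3.2 83. ] 86.8 mean [429.9 314. ]
```

```bash
python3 -c "
from h import *
a=cv2.hconcat([cv2.imread('pics/side1.png'),cv2.imread('pics/wrist1.png')]); cv2.imwrite('pics/ab.png',cv2.resize(a,(800,300)))"
```

```text
(no output)
```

View pics/ab.png

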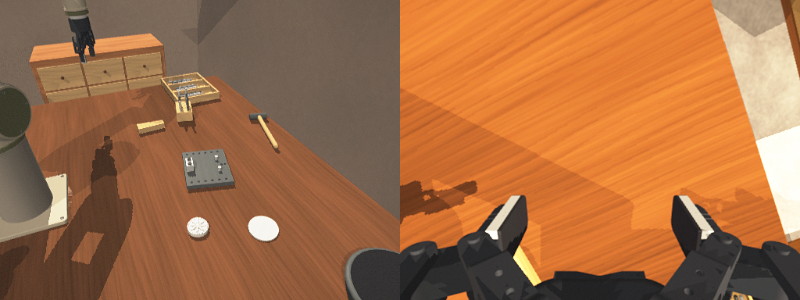

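```bash
cat >> h.py <<'E'
def plan(*wps,step=55,ang=9.5,slow=None):
    """wps: (x,y,z,yaw[,step]) from measured pose; prints rows"""
    s=sense(); p=np.array(s["tool_pos"]); y=s["tcp_rot"][2]; rows=[]
    for w in wps:
        q=np.array(w[:3],float); dy=(w[3]-y+180)%360-180; st=w[4] if len(w)>4 else step
        n=max(1,int(np.ceil(np.linalg.norm(q-p)/st)),int(np.ceil(abs(dy)/ang)))
        for k in range(n):
            a=np.deg2rad(y+dy*k/n); d=(q-p)/n
            rows.append([round(d[0]*np.cos(a)+d[1]*np.sin(a),1),round(d[0]*np.sin(a)-d[1]*np.cos(a),1),round(-d[2],1),0,0,round(-np.deg2rad(dy/n),4)])
        p=q;y=y+dy
    while len(rows)%5: rows.append([0]*6)
    for i in range(0,len(rows),5): print(rows[i:i+5])
def st():
    s=sense(); print(round(s["time"],2),s["tool_pos"].round(1),s["tcp_rot"].round(1),"F",s["ft_force"].round(1),"T",s["wrist_torque"].round(2),"gap",round(s["finger_gap"],1),"grip",round(s["grip_force"],1))
E
python3 -c "
from h import *
plan((430,120,200,110),(434.5,-263.5,130,76.2))"
```

```text
[[np.float64(-37.0), np.float64(-33.6), np.float64(3.5), 0, 0, np.float64(0.085)], [np.float64(-39.7), np.float64(-30.4), np.float64(3.5), 0, 0, np.float64(0.085)], [np.float64(-42.2), np.float64(-26.9), np.float64(3.5), 0, 0, np.float64(0.085)], [np.float64(-44.3), np.float64(-23.2), np.float64(3.5), 0, 0, np.float64(0.085)], [np.float64(-46.1), np.float64(-19.4), np.float64(3.5), 0, 0, np.float64(0.085)]]
[[np.float64(-47.6), np.float64(-15.4), np.float64(3.5), 0, 0, np.float64(0.085)], [np.float64(-48.7), np.float64(-11.3), np.float64(3.5), 0, 0, np.float64(0.085)], [np.float64(-49.5), np.float64(-7.1), np.float64(3.5), 0, 0, np.float64(0.085)], [np.float64(-49.9), np.float64(-2.9), np.float64(3.5), 0, 0, np.float64(0.085)], [np.float64(-45.2), np.float64(-15.9), np.float64(8.8), 0, 0, np.float64(0.0737)]]
[[np.float64(-46.3), np.float64(-12.5), np.float64(8.8), 0, 0, np.float64(0.0737)], [np.float64(-47.1), np.float64(-9.0), np.float64(8.8), 0, 0, np.float64(0.0737)], [np.float64(-47.6), np.float64(-5.6), np.float64(8.8), 0, 0, np.float64(0.0737)], [np.float64(-47.9), np.float64(-2.0), np.float64(8.8), 0, 0, np.float64(0.0737)], [np.float64(-47.9), np.float64(1.5), np.float64(8.8), 0, 0, np.float64(0.0737)]]
[[np.float64(-47.7), np.float64(5.0), np.float64(8.8), 0, 0, np.float64(0.0737)], [np.float64(-47.2), np.float64(8.5), np.float64(8.8), 0, 0, np.float64(0.0737)], [0, 0, 0, 0, 0, 0], [0, 0, 0, 0, 0, 0], [0, 0, 0, 0, 0, 0]]
```

apply_moves --pt "-37 -33.6 3.5 0 0 0.085" --pt "-39.7 -30.4 3.5 0 0 0.085" --pt "-42.2 -26.9 3.5 0 0 0.085" --pt "-44.3 -23.2 3.5 0 0 0.085" --pt "-46.1 -19.4 3.5 0 0 0.085"

```text
time: 3.18
tool_pos: [356.9, 304.5, 213.9]
tcp_rot: [180.0, 0.0, 129.3]
ft_force: [-0.3, 0.4, -0.6]
finger_gap: 85.4
grip_force: 0.0
```

apply_moves --pt "-47.6 -15.4 3.5 0 0 0.085" --pt "-48.7 -11.3 3.5 0 0 0.085" --pt "-49.5 -7.1 3.5 0 0 0.085" --pt "-49.9 -2.9 3.5 0 0 0.085" --pt "-45.2 -15.9 8.8 0 0 0.074"

```text
time: 3.8
tool_pos: [431.5, 70.3, 191.6]
tcp_rot: [179.9, 0.0, 105.6]
ft_force: [0.5, -0.5, 0.2]
finger_gap: 85.6
grip_force: 0.0
```

apply_moves --pt "-46.3 -12.5 8.8 0 0 0.074" --pt "-47.1 -9 8.8 0 0 0.074" --pt "-47.6 -5.6 8.8 0 0 0.074" --pt "-47.9 -2 8.8 0 0 0.074" --pt "-47.9 1.5 8.8 0 0 0.074"

```text
time: 4.42
tool_pos: [433.1, -169.4, 147.0]
tcp_rot: [179.9, 0.0, 84.4]
ft_force: [0.8, 0.3, 0.3]
finger_gap: 85.6
grip_force: 0.0
```

apply_moves --pt "-47.7 5 8.8 0 0 0.074" --pt "-47.2 8.5 8.8 0 0 0.074" --pt "0 0 0 0 0 0" --pt "0 0 0 0 0 0" --pt "0 0 0 0 0 0"

```text
time: 5.05
tool_pos: [434.3, -262.7, 129.7]
tcp_rot: [180.0, -0.0, 76.2]
ft_force: [0.2, -0.2, -0.9]
finger_gap: 85.4
grip_force: 0.0
```

```bash
sed -i 's/round(d\[0\]\*np.cos(a)+d\[1\]\*np.sin(a),1),round(d\[0\]\*np.sin(a)-d\[1\]\*np.cos(a),1),round(-d\[2\],1),0,0,round(-np.deg2rad(dy\/n),4)/*[round(float(v),3) for v in (d[0]*np.cos(a)+d[1]*np.sin(a),d[0]*np.sin(a)-d[1]*np.cos(a),-d[2],0,0,-np.deg2rad(dy\/n))]/' h.py
python3 - <<'E'
from h import *
st()
p,d,X=cloud("wrist"); save(p,"w2")
for n in ["roundel"]:
    print([(q["xyz"],q["confidence"]) for q in models.place_of(n,"wrist")])
    for r in models.cut_out(n,"wrist")[:1]:
        P=X[np.array(r["pixels"])&(X[...,2]>6)]
        (cx,cy),rad=cv2.minEnclosingCircle(P[:,:2].astype(np.float32)); print(len(P),cx,cy,rad,np.percentile(P[:,2],[5,50,95]))
st()
plan((434.5,-263.5,30,76.2),(434.5,-263.5,0.5,76.2,15))
E
```

```text
5.05 [ 434.3 -262.7  129.7] [180.   -0.   76.2] F [ 0.2 -0.2 -0.9] T [ 0.02 -0.03  0.05] gap 85.4 grip 0.0
[([429.5, -267.4, -2.2], 0.97)]
3300 433.46844482421875 -263.0683288574219 28.860187530517578 [ 9.96406218 11.89833599 15.11161377]
5.2 [ 434.4 -262.9  129.8] [180.    0.   76.2] F [ 0.2 -0.5 -0.5] T [ 0.04 -0.01  0.06] gap 85.2 grip 0.0
[[-0.291, 0.148, 49.876, 0.0, 0.0, -0.0], [-0.291, 0.148, 49.876, 0.0, 0.0, -0.0], [0.0, 0.0, 14.75, 0.0, 0.0, -0.0], [0.0, 0.0, 14.75, 0.0, 0.0, -0.0], [0, 0, 0, 0, 0, 0]]
```

View pics/w2.png

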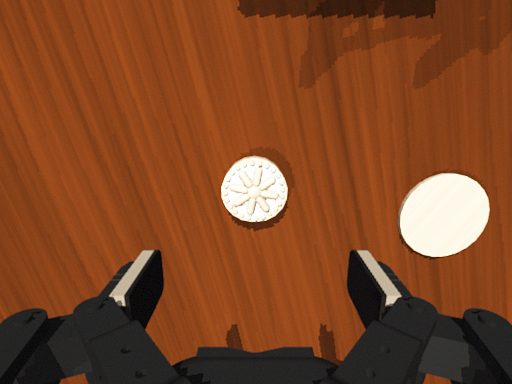

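The roundel shows at (254,190), between the finger lines and relief up, with the blank clear at (444,215). I'll go down and grip lightly.

apply_moves --pt "0 0 50 0 0 0" --pt "0 0 50 0 0 0" --pt "0 0 15 0 0 0" --pt "0 0 14 0 0 0" --pt "0 0 0 0 0 0"

```text
time: 5.82
tool_pos: [434.4, -263.8, 0.8]
tcp_rot: [180.0, 0.0, 76.1]
ft_force: [0.0, 0.3, -0.9]
finger_gap: 85.4
grip_force: 0.0
```

apply_moves --pt "0 0 0 0 0 0" --pt "0 0 0 0 0 0" --pt "0 0 0 0 0 0" --pt "0 0 0 0 0 0" --pt "0 0 0 0 0 0" --fingers 50 --grip_force 20

```text
time: 6.45
tool_pos: [435.1, -264.4, 2.0]
tcp_rot: [179.9, 0.1, 76.1]
ft_force: [-0.7, 0.8, 5.8]
finger_gap: 55.7
grip_force: 20.6
```

Run:
```python
from h import *
st()
a=np.deg2rad(-13.8); ex=np.array([np.cos(a),np.sin(a)]); n=np.array([571.9,-48]); t=n-8*ex
print(t); plan((434.5,-263.5,80,76.2),(t[0],t[1],80,76.2))
```

```text
6.45 [ 435.1 -264.4    2. ] [1.799e+02 1.000e-01 7.610e+01] F [-0.7  0.8  5.8] T [0.09 0.16 0.01] gap 55.7 grip 20.6
[564.13092576 -46.09173234]
[[0.378, -0.396, -39.024, 0.0, 0.0, -0.001], [0.379, -0.396, -39.024, 0.0, 0.0, -0.001], [48.411, 14.806, -0.0, 0.0, 0.0, -0.0], [48.411, 14.806, -0.0, 0.0, 0.0, -0.0], [48.411, 14.806, -0.0, 0.0, 0.0, -0.0]]
[[48.411, 14.806, -0.0, 0.0, 0.0, -0.0], [48.411, 14.806, -0.0, 0.0, 0.0, -0.0], [0, 0, 0, 0, 0, 0], [0, 0, 0, 0, 0, 0], [0, 0, 0, 0, 0, 0]]
```

apply_moves --pt "0 0 -39 0 0 0" --pt "0 0 -39 0 0 0" --pt "48.4 14.8 0 0 0 0" --pt "48.4 14.8 0 0 0 0" --pt "48.4 14.8 0 0 0 0"

```text
time: 7.08
tool_pos: [512.7, -132.2, 78.9]
tcp_rot: [180.0, 0.0, 76.0]
ft_force: [1.4, -0.3, -2.0]
finger_gap: 56.1
grip_force: 22.8
```

apply_moves --pt "48.4 14.8 0 0 0 0" --pt "48.4 14.8 0 0 0 0" --pt "0 0 0 0 0 0" --pt "0 0 0 0 0 0" --pt "0 0 0 0 0 0"

```text
time: 7.7
tool_pos: [563.5, -47.6, 78.3]
tcp_rot: [-180.0, 0.0, 76.0]
ft_force: [0.3, -0.4, -1.1]
finger_gap: 55.7
grip_force: 22.8
```

Run:
```python
from h import *
st()
p,d,X=cloud("wrist"); save(p,"w3")
for n in ["nest","pin_left","pin_right","stop_face","plate","roundel"]:
    print(n,[(q["xyz"].round(1) if hasattr(q["xyz"],"round") else q["xyz"],round(q["confidence"],2)) for q in models.place_of(n,"wrist")[:2]])
    if n in("pin_left","pin_right"):
        for r in models.cut_out(n,"wrist")[:1]:
            m=np.array(r["pixels"])&(X[...,2]>26)&(X[...,2]<36); P=X[m]
            if len(P)>3: print("  top",len(P),np.median(P,0).round(1),cv2.minEnclosingCircle(P[:,:2].astype(np.float32)))
m=(X[...,2]>26)&(X[...,2]<35); k,l,s,c=cv2.connectedComponentsWithStats(m.astype(np.uint8))
for i in range(1,k):
    if s[i,4]>15:
        P=X[l==i]; print(s[i].tolist(),np.median(P,0).round(1),np.ptp(P,0).round(1))
```

```text
7.7 [563.5 -47.6  78.3] [-180.    0.   76.] F [ 0.3 -0.4 -1.1] T [-0.02 -0.04  0.  ] gap 55.7 grip 22.8
nest [([572.5, -50.6, 17.3], 0.95)]
pin_left [([594.1, -25.9, 16.4], 0.83)]
  top 277 [596.4 -22.5  28.9] ((596.44091796875, -22.86484146118164), 5.972385406494141)
pin_right []
stop_face []
plate [([572.4, -46.8, -3.3], 0.91)]
roundel [([563.9, -49.7, 76.0], 0.76)]
[287, 161, 20, 20, 287] [596.5 -22.6  28.9] [11.5 11.5  4.4]
[124, 182, 46, 67, 403] [507.1 -20.1  30.5] [22.9 47.4  9. ]
```

View pics/w3.png

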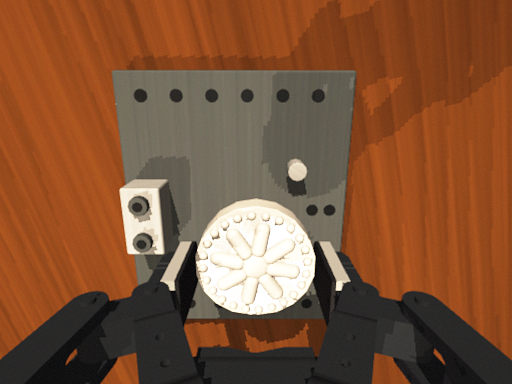

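The roundel is held level at (256,266), the left pin is at (297,170) and the stop block at (146,215). The pin fit gives a nest centre of about (572.3,-47.8). I'll put it down 4 mm short of the pins.

apply_moves --pt "2 4.6 20 0 0 0" --pt "0 0 20 0 0 0" --pt "0 0 12 0 0 0" --pt "0 0 5 0 0 0" --pt "0 0 0 0 0 0"

```text
time: 8.78
tool_pos: [568.7, -45.7, 20.9]
tcp_rot: [-179.9, 0.0, 76.1]
ft_force: [-0.3, -0.2, -1.7]
finger_gap: 55.7
grip_force: 22.8
```

apply_moves --pt "0 0 0.8 0 0 0" --pt "0 0 0.8 0 0 0" --pt "0 0 0.5 0 0 0" --pt "0 0 0.4 0 0 0" --pt "0 0 0 0 0 0"

```text
time: 9.4
tool_pos: [569.0, -45.7, 18.9]
tcp_rot: [180.0, 0.0, 76.1]
ft_force: [-0.2, 0.0, -1.7]
finger_gap: 56.1
grip_force: 22.8
```

apply_moves --pt "0 0 0.5 0 0 0" --pt "0 0 0.5 0 0 0" --pt "0 0 0 0 0 0" --pt "0 0 0 0 0 0" --pt "0 0 0 0 0 0"

```text
time: 10.02
tool_pos: [569.2, -45.7, 18.1]
tcp_rot: [180.0, -0.0, 76.1]
ft_force: [-0.4, 0.0, 0.7]
finger_gap: 55.6
grip_force: 22.9
```

apply_moves --pt "0 0 0 0 0 0" --pt "0 0 0 0 0 0" --pt "0 0 0 0 0 0" --pt "0 0 0 0 0 0" --pt "0 0 0 0 0 0" --fingers 62

```text
time: 10.65
tool_pos: [569.0, -45.7, 17.9]
tcp_rot: [-180.0, 0.0, 76.1]
ft_force: [-0.1, 0.4, 0.0]
finger_gap: 62.1
grip_force: 0.0
```

Run:
```python
from h import *
st()
p,d,X=cloud("wrist"); save(p,"w4"); n=np.array([572.3,-47.8]); a=np.deg2rad(-13.8); ex=np.array([np.cos(a),np.sin(a)]); ey=np.array([-ex[1],ex[0]])
for cam in("wrist","side","scene"):
    if cam!="wrist": p,d,X=cloud(cam)
    for r in models.cut_out("roundel",cam)[:2]:
        P=X[np.array(r["pixels"])&(X[...,2]>24)&(X[...,2]<36)]
        if len(P)<10: continue
        c,rad=cv2.minEnclosingCircle(P[:,:2].astype(np.float32)); q=np.array(c)-n
        print(cam,round(r["confidence"],2),len(P),c,round(rad,1),"plate xy",q@ex,q@ey)
st()
```

```text
10.65 [569.  -45.7  17.9] [-180.     0.    76.1] F [-0.1  0.4  0. ] T [0.06 0.01 0.01] gap 62.1 grip 0.0
wrist 0.68 10296 (569.8598022460938, -44.57805633544922) 29.3 plate xy -3.138301051005514 2.5468711331682004
side 0.56 257 (571.4566040039062, -47.135108947753906) 31.0 plate xy -0.9776495249504509 0.4445203301852051
scene 0.69 119 (571.6852416992188, -44.26750183105469) 28.4 plate xy -1.4396318618761572 3.283889642520337
10.95 [569.  -45.7  17.9] [-180.     0.    76.1] F [ 0.  -0.3 -0.9] T [ 0.   -0.04  0.01] gap 61.8 grip 0.0
```

View pics/w4.png

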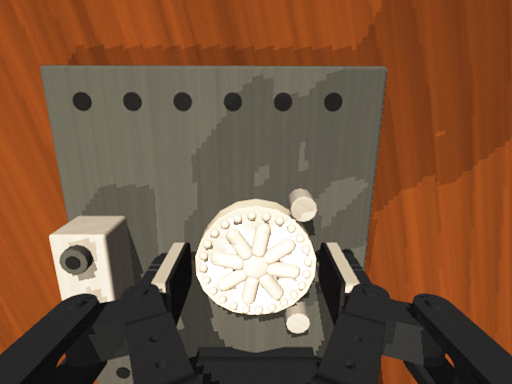

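The roundel lies flat at (256,260), with the pins at (302,205) and (297,320), about 3 mm short. I'll nudge it with the rear finger.

apply_moves --pt "-1.3 1 0 0 0 0" --pt "0 1 0 0 0 0" --pt "0 1 0 0 0 0" --pt "0 0.7 0 0 0 0" --pt "0 0.5 0 0 0 0"

```text
time: 11.58
tool_pos: [572.5, -48.0, 17.8]
tcp_rot: [-180.0, 0.0, 76.1]
ft_force: [-1.1, -0.3, 0.3]
finger_gap: 62.1
grip_force: 0.8
```

apply_moves --pt "0 0.3 0 0 0 0" --pt "0 0.3 0 0 0 0" --pt "0 0.3 0 0 0 0" --pt "0 0.3 0 0 0 0" --pt "0 0 0 0 0 0"

```text
time: 12.2
tool_pos: [574.1, -48.3, 17.9]
tcp_rot: [180.0, -0.0, 76.1]
ft_force: [-0.7, -0.1, -0.4]
finger_gap: 61.8
grip_force: 0.4
```

apply_moves --pt "0 0.2 0 0 0 0" --pt "0 0.2 0 0 0 0" --pt "0 0.2 0 0 0 0" --pt "0 0 0 0 0 0" --pt "0 0 0 0 0 0"

```text
time: 12.82
tool_pos: [574.4, -48.4, 17.8]
tcp_rot: [-180.0, 0.0, 76.1]
ft_force: [-2.0, -0.1, 0.2]
finger_gap: 61.9
grip_force: 1.0
```

apply_moves --pt "0 0.2 0 0 0 0" --pt "0 0.2 0 0 0 0" --pt "0 0.2 0 0 0 0" --pt "0 0 0 0 0 0" --pt "0 0 0 0 0 0"

```text
time: 13.45
tool_pos: [574.6, -48.4, 17.8]
tcp_rot: [-179.9, 0.0, 76.1]
ft_force: [-4.5, -0.0, 2.0]
finger_gap: 62.0
grip_force: 2.6
```

Run:
```python
from h import *
st()
p,d,X=cloud("wrist"); cv2.imwrite("pics/w5.png",cv2.resize(p[170:350,160:360,::-1],(640,576),interpolation=cv2.INTER_CUBIC))
n=np.array([572.3,-47.8]); a=np.deg2rad(-13.8); ex=np.array([np.cos(a),np.sin(a)]); ey=np.array([-ex[1],ex[0]])
for r in models.cut_out("roundel","wrist")[:1]:
        P=X[np.array(r["pixels"])&(X[...,2]>24)&(X[...,2]<36)]
        c,rad=cv2.minEnclosingCircle(P[:,:2].astype(np.float32)); q=np.array(c)-n
        print(len(P),c,round(rad,1),"plate xy",q@ex,q@ey)
```

```text
13.45 [574.6 -48.4  17.8] [-179.9    0.    76.1] F [-4.5 -0.   2. ] T [0.16 0.99 0.01] gap 62.0 grip 2.6
10243 (572.5017700195312, -46.90374755859375) 29.4 plate xy -0.017840411086998777 0.9185103696968069
```

View pics/w5.png

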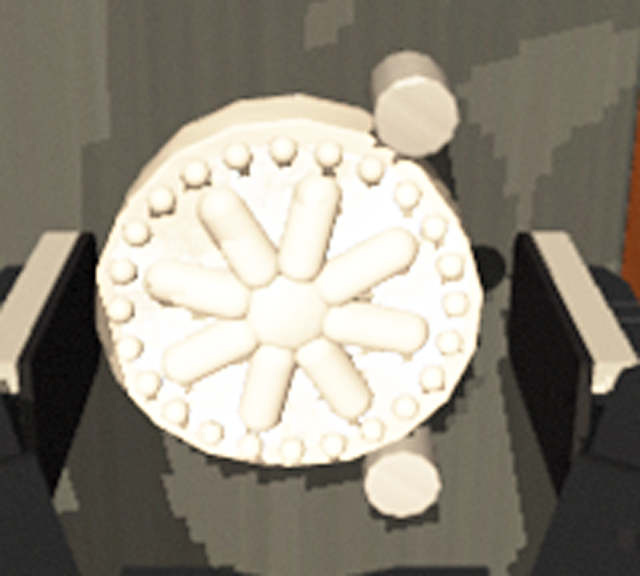

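apply_moves --pt "-0.6 0 0 0 0 0" --pt "-0.6 0 0 0 0 0" --pt "-0.6 0 0 0 0 0" --pt "-0.6 0 0 0 0 0" --pt "0 0 0 0 0 0"

```text
time: 14.18
tool_pos: [574.3, -50.7, 17.7]
tcp_rot: [-180.0, -0.0, 76.1]
ft_force: [-4.4, 2.9, 0.4]
finger_gap: 62.0
grip_force: 2.3
```

Run:
```python
from h import *
st()
p,d,X=cloud("wrist")
n=np.array([572.3,-47.8]); a=np.deg2rad(-13.8); ex=np.array([np.cos(a),np.sin(a)]); ey=np.array([-ex[1],ex[0]])
for r in models.cut_out("roundel","wrist")[:1]:
        P=X[np.array(r["pixels"])&(X[...,2]>24)&(X[...,2]<36)]
        c,rad=cv2.minEnclosingCircle(P[:,:2].astype(np.float32)); q=np.array(c)-n
        print(len(P),c,round(rad,1),"plate xy",q@ex,q@ey)
m=(X[...,2]>27)&(X[...,2]<32)
for nm in("pin_left","pin_right"):
  for r in models.cut_out(nm,"wrist")[:1]:
    P=X[np.array(r["pixels"])&m]
    if len(P)>5: q=np.array(cv2.minEnclosingCircle(P[:,:2].astype(np.float32))[0])-n; print(nm,q@ex,q@ey)
```

```text
14.18 [574.3 -50.7  17.7] [-180.    -0.    76.1] F [-4.4  2.9  0.4] T [ 0.49  0.63 -0.06] gap 62.0 grip 2.3
10345 (572.4550170898438, -47.702999114990234) 29.2 plate xy 0.12740445342958062 0.13117764703876345
pin_left 17.821114850923156 30.010986127270336
pin_right 17.63910241672483 -28.688919245590284
```

Bearing on both pins, with the centre within 0.2 mm of the nest. I'll back off and go to the wedge.

apply_moves --pt "0 -1 0 0 0 0" --pt "0 -1.5 0 0 0 0" --pt "0 0 0 0 0 0" --pt "0 0 -5 0 0 0" --pt "0 0 -15 0 0 0"

```text
time: 15.0
tool_pos: [571.5, -50.2, 37.9]
tcp_rot: [-179.9, 0.0, 76.1]
ft_force: [0.1, -0.5, -0.6]
finger_gap: 62.2
grip_force: 0.0
```

apply_moves --pt "0 0 -40 0 0 0" --pt "0 0 -40 0 0 0" --pt "0 0 -40 0 0 0" --pt "0 0 0 0 0 0" --pt "0 0 0 0 0 0" --fingers 80

```text
time: 15.62
tool_pos: [572.2, -50.3, 158.4]
tcp_rot: [180.0, -0.0, 76.1]
ft_force: [-1.1, -0.1, -0.1]
finger_gap: 80.5
grip_force: 0.0
```

Run:
```python
from h import *
st(); plan((480,294,160,180))
```

```text
15.62 [572.2 -50.3 158.4] [180.   -0.   76.1] F [-1.1 -0.1 -0.1] T [-0.04 -0.06  0.01] gap 80.5 grip 0.0
[[28.364, -15.66, -0.15, 0.0, 0.0, -0.165], [30.55, -10.792, -0.15, 0.0, 0.0, -0.165], [31.907, -5.631, -0.15, 0.0, 0.0, -0.165], [32.398, -0.318, -0.15, 0.0, 0.0, -0.165], [32.011, 5.005, -0.15, 0.0, 0.0, -0.165]]
[[30.756, 10.191, -0.15, 0.0, 0.0, -0.165], [28.666, 15.101, -0.15, 0.0, 0.0, -0.165], [25.798, 19.601, -0.15, 0.0, 0.0, -0.165], [22.231, 23.57, -0.15, 0.0, 0.0, -0.165], [18.061, 26.899, -0.15, 0.0, 0.0, -0.165]]
[[13.401, 29.499, -0.15, 0.0, 0.0, -0.165], [0, 0, 0, 0, 0, 0], [0, 0, 0, 0, 0, 0], [0, 0, 0, 0, 0, 0], [0, 0, 0, 0, 0, 0]]
```

apply_moves --pt "28.4 -15.7 0 0 0 -0.165" --pt "30.6 -10.8 0 0 0 -0.165" --pt "31.9 -5.6 0 0 0 -0.165" --pt "32.4 -0.3 0 0 0 -0.165" --pt "32 5 0 0 0 -0.165"

```text
time: 16.25
tool_pos: [528.7, 107.1, 156.1]
tcp_rot: [-179.8, -0.1, 123.7]
ft_force: [0.9, 0.0, -0.4]
finger_gap: 79.8
grip_force: 0.0
```

apply_moves --pt "30.8 10.2 0 0 0 -0.165" --pt "28.7 15.1 0 0 0 -0.165" --pt "25.8 19.6 0 0 0 -0.165" --pt "22.2 23.6 0 0 0 -0.165" --pt "18.1 26.9 0 0 0 -0.165"

```text
time: 16.88
tool_pos: [486.8, 263.4, 156.1]
tcp_rot: [-179.9, -0.1, 170.9]
ft_force: [0.2, -0.0, -1.2]
finger_gap: 79.7
grip_force: 0.0
```

apply_moves --pt "13.4 29.5 0 0 0 -0.165" --pt "0 0 0 0 0 0" --pt "0 0 0 0 0 0" --pt "0 0 0 0 0 0" --pt "0 0 0 0 0 0"

```text
time: 17.5
tool_pos: [480.0, 293.4, 157.7]
tcp_rot: [-180.0, -0.0, 180.0]
ft_force: [0.0, 1.3, -0.0]
finger_gap: 80.2
grip_force: 0.0
```

Run:
```python
from h import *
st()
p,d,X=cloud("wrist"); save(p,"w6")
print([(np.round(q["xyz"],1),round(q["confidence"],2)) for q in models.place_of("wedge","wrist")[:2]])
r=models.cut_out("wedge","wrist")[0]
P=X[np.array(r["pixels"])&(X[...,2]>20)&(X[...,2]<28)]
x=P[:,0]
for lo in range(380,510,10):
    y=P[(x>lo)&(x<lo+10),1]
    if len(y)>10: print(lo+5,len(y),y.min().round(1),y.max().round(1),round((y.min()+y.max())/2,1),np.ptp(y).round(1))
print(x.min(),x.max(),np.median(P[:,2]))
```

```text
17.5 [480.  293.4 157.7] [-180.   -0.  180.] F [ 0.   1.3 -0. ] T [-0.04 -0.06  0.01] gap 80.2 grip 0.0
[(array([445.7, 294. ,  -5.1]), 0.69)]
385 152 273.0 315.1 294.1 42.1
395 673 272.9 316.2 294.6 43.3
405 596 273.6 315.7 294.6 42.0
415 607 274.2 315.0 294.6 40.8
425 540 274.9 314.3 294.6 39.4
435 496 275.5 313.6 294.6 38.1
445 497 276.2 313.0 294.6 36.9
455 436 276.8 312.3 294.5 35.5
465 416 277.5 311.7 294.6 34.1
475 395 278.2 310.8 294.5 32.6
485 353 278.9 310.1 294.5 31.2
495 221 279.8 309.3 294.5 29.5
387.9100905260839 496.2953985727825 22.832294141610916
```

View pics/w6.png

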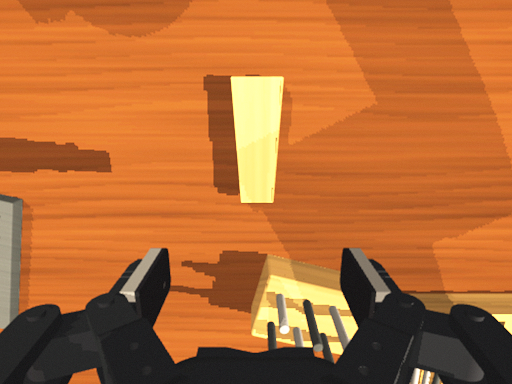

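The wedge's thick end is at (258,77) and its thin end at (257,202), with a yaw of about 0° and its origin near (442,294.6). The punch block at (300,300) is well away from the descent.

apply_moves --pt "36.5 1.2 30 0 0 0" --pt "36.5 0 30 0 0 0" --pt "0 0 50 0 0 0" --pt "0 0 30 0 0 0" --pt "0 0 12.5 0 0 0"

```text
time: 18.27
tool_pos: [405.4, 294.4, 3.6]
tcp_rot: [-179.9, -0.1, -179.9]
ft_force: [0.0, 1.1, 0.2]
finger_gap: 79.8
grip_force: 0.0
```

apply_moves --pt "0 0 0 0 0 0" --pt "0 0 0 0 0 0" --pt "0 0 0 0 0 0" --pt "0 0 0 0 0 0" --pt "0 0 0 0 0 0" --fingers 30 --grip_force 30

```text
time: 18.9
tool_pos: [408.3, 296.0, 7.2]
tcp_rot: [179.9, 0.2, -179.9]
ft_force: [-0.8, 0.2, 6.7]
finger_gap: 41.5
grip_force: 30.9
```

Run:
```python
from h import *
st()
n=np.array([572.3,-47.8]); a=np.deg2rad(-13.8); ex=np.array([np.cos(a),np.sin(a)]); ey=np.array([-ex[1],ex[0]])
s=sense(); L=442-s["tool_pos"][0]; print("L",L)
h=np.deg2rad(-107.4); o=n-45.5*ex+35*ey; g=o-L*np.array([np.cos(h),np.sin(h)]); print(o,g)
plan((407,294.6,75,180,40),(g[0],g[1],75,72.6))
```

```text
18.9 [408.3 296.    7.2] [ 179.9    0.2 -179.9] F [-0.8  0.2  6.7] T [-0.13  0.05 -0.03] gap 41.5 grip 30.9
L 33.72784317737245
[536.46206128  -2.95702788] [546.54806222  29.22744027]
[[0.637, -0.714, -33.88, 0.0, 0.0, 0.001], [0.636, -0.715, -33.88, 0.0, 0.0, 0.001], [-11.629, -22.114, -0.0, 0.0, 0.0, 0.156], [-14.928, -20.036, -0.0, 0.0, 0.0, 0.156], [-17.863, -17.47, -0.0, 0.0, 0.0, 0.156]]
[[-20.363, -14.478, -0.0, 0.0, 0.0, 0.156], [-22.368, -11.134, -0.0, 0.0, 0.0, 0.156], [-23.828, -7.518, -0.0, 0.0, 0.0, 0.156], [-24.707, -3.72, -0.0, 0.0, 0.0, 0.156], [-24.985, 0.169, -0.0, 0.0, 0.0, 0.156]]
[[-24.654, 4.054, -0.0, 0.0, 0.0, 0.156], [-23.724, 7.84, -0.0, 0.0, 0.0, 0.156], [-22.215, 11.436, -0.0, 0.0, 0.0, 0.156], [-20.165, 14.752, -0.0, 0.0, 0.0, 0.156], [0, 0, 0, 0, 0, 0]]
```

apply_moves --pt "0.6 -0.7 -33.9 0 0 0" --pt "0.6 -0.7 -33.9 0 0 0" --pt "-11.6 -22.1 0 0 0 0.156" --pt "-14.9 -20 0 0 0 0.156" --pt "-17.9 -17.5 0 0 0 0.156"

```text
time: 19.52
tool_pos: [441.1, 227.1, 73.9]
tcp_rot: [179.9, 0.0, 153.0]
ft_force: [0.6, -0.2, -0.4]
finger_gap: 41.3
grip_force: 30.8
```

apply_moves --pt "-20.4 -14.5 0 0 0 0.156" --pt "-22.4 -11.1 0 0 0 0.156" --pt "-23.8 -7.5 0 0 0 0.156" --pt "-24.7 -3.7 0 0 0 0.156" --pt "-25 0.2 0 0 0 0.156"

```text
time: 20.15
tool_pos: [499.6, 116.4, 73.7]
tcp_rot: [180.0, 0.0, 108.3]
ft_force: [0.0, 0.2, -1.2]
finger_gap: 41.2
grip_force: 30.8
```

apply_moves --pt "-24.7 4.1 0 0 0 0.156" --pt "-23.7 7.8 0 0 0 0.156" --pt "-22.2 11.4 0 0 0 0.156" --pt "-20.2 14.8 0 0 0 0.156" --pt "0 0 0 0 0 0"

```text
time: 20.78
tool_pos: [546.7, 27.5, 73.8]
tcp_rot: [179.9, -0.0, 72.7]
ft_force: [0.5, 0.7, -0.5]
finger_gap: 41.1
grip_force: 30.9
```

Run:
```python
from h import *
st()
p,d,X=cloud("side"); n=np.array([572.3,-47.8]); a=np.deg2rad(-13.8); ex=np.array([np.cos(a),np.sin(a)]); ey=np.array([-ex[1],ex[0]])
for cam in("side","scene"):
    if cam!="side": p,d,X=cloud(cam)
    for nm,zl,zh in(("roundel",24,36),("wedge",84,98)):
      for r in models.cut_out(nm,cam)[:1]:
        P=X[np.array(r["pixels"])&(X[...,2]>zl)&(X[...,2]<zh)]
        if len(P)<8: print(cam,nm,len(P));continue
        if nm=="roundel":
            q=np.array(cv2.minEnclosingCircle(P[:,:2].astype(np.float32))[0])-n; print(cam,nm,len(P),q@ex,q@ey)
        else:
            U=np.c_[(P[:,:2]-n)@ex,(P[:,:2]-n)@ey]; print(cam,"wedge",len(P),cv2.minAreaRect(U.astype(np.float32)),U.min(0),U.max(0),np.median(P[:,2]))
            for lo in range(-40,90,15):
                x=U[(U[:,1]>lo)&(U[:,1]<lo+15),0]
                if len(x)>5: print(lo+7,len(x),x.min(),x.max())
g=(546.5,29.2); plan((*g,24.5,72.6,12))
```

```text
20.77 [546.7  27.5  73.8] [179.9  -0.   72.7] F [ 0.5  0.7 -0.5] T [ 0.05 -0.01 -0.07] gap 41.1 grip 30.9
side roundel 253 1.816972625027438 -2.1486396663145446
side wedge 361 ((-43.18516540527344, 31.293437957763672), (110.11846160888672, 40.808998107910156), 87.07122802734375) [-63.6955248  -23.68915554] [-20.23703317  86.39863391] 90.9559917993683
-18 59 -62.67986259160366 -34.24902888524353
-3 46 -63.69552480092079 -31.743846155143352
12 46 -63.629655572923845 -29.375609707063937
27 49 -62.430788798904096 -27.315055920713625
42 47 -63.2982916676265 -25.380588660875453
57 46 -61.75489530188906 -23.05659215649109
72 50 -61.30465039160611 -20.904164561801945
87 18 -60.70292016141405 -20.237033172480405
scene roundel 314 -0.09429519218864592 -0.6509153345500542
scene wedge 381 ((-45.708831787109375, 34.79572296142578), (110.24732971191406, 42.64287185668945), 87.16182708740234) [-66.74817931 -19.94965637] [-22.1151038   90.54477717] 90.86788082617315
-18 39 -66.6016910780411 -35.36768684714447
-3 59 -64.8856687224408 -33.395232718574775
12 67 -65.64065214301073 -30.127732805298496
27 70 -64.87999088988319 -27.520443784885128
42 65 -66.74817930679295 -26.899376794283263
57 11 -39.76911274025312 -25.95887780024164
72 12 -60.50769891756242 -23.228546503085852
87 58 -64.46371041695605 -22.115103803761944
[[-0.003, 0.214, 9.74, 0.0, 0.0, 0.001], [-0.002, 0.214, 9.74, 0.0, 0.0, 0.001], [-0.002, 0.214, 9.74, 0.0, 0.0, 0.001], [-0.002, 0.214, 9.74, 0.0, 0.0, 0.001], [-0.002, 0.214, 9.74, 0.0, 0.0, 0.001]]
```

apply_moves --pt "0 0 15 0 0 0" --pt "0 0 15 0 0 0" --pt "0 0 10 0 0 0" --pt "0 0 6 0 0 0" --pt "0 0 2 0 0 0"

```text
time: 21.7
tool_pos: [545.5, 28.8, 24.6]
tcp_rot: [-179.9, 0.0, 72.8]
ft_force: [-0.3, -0.4, -0.3]
finger_gap: 41.3
grip_force: 30.8
```

apply_moves --pt "0 0 0.8 0 0 0" --pt "0 0 0.8 0 0 0" --pt "0 0 0 0 0 0" --pt "0 0 0 0 0 0" --pt "0 0 0 0 0 0"

```text
time: 22.32
tool_pos: [545.9, 28.8, 23.7]
tcp_rot: [180.0, -0.0, 72.8]
ft_force: [0.1, 0.3, -0.7]
finger_gap: 41.5
grip_force: 30.8
```

apply_moves --pt "0 0 0.5 0 0 0" --pt "0 0 0.4 0 0 0" --pt "0 0 0 0 0 0" --pt "0 0 0 0 0 0" --pt "0 0 0 0 0 0"

```text
time: 22.95
tool_pos: [546.4, 28.8, 23.3]
tcp_rot: [179.9, -0.0, 72.8]
ft_force: [-1.4, 0.3, 5.5]
finger_gap: 41.2
grip_force: 31.4
```

apply_moves --pt "0 0 0 0 0 0" --pt "0 0 0 0 0 0" --pt "0 0 0 0 0 0" --pt "0 0 0 0 0 0" --pt "0 0 0 0 0 0" --fingers 54

```text
time: 23.58
tool_pos: [545.8, 28.8, 22.6]
tcp_rot: [-180.0, -0.0, 72.8]
ft_force: [-0.4, 0.1, 0.1]
finger_gap: 54.1
grip_force: 0.0
```

apply_moves --pt "0 0 -10 0 0 0" --pt "0 0 -25 0 0 0" --pt "0 0 -30 0 0 0" --pt "40 0 -10 0 0 0" --pt "0 0 0 0 0 0"

```text
time: 24.2
tool_pos: [559.5, 68.9, 100.2]
tcp_rot: [179.8, -0.1, 72.9]
ft_force: [1.1, -1.0, 0.2]
finger_gap: 54.3
grip_force: 0.0
```

```bash
cat >> h.py <<'E'
def look(cams=("side","scene"),pic=None):
    n=np.array([572.3,-47.8]); a=np.deg2rad(-13.8); ex=np.array([np.cos(a),np.sin(a)]); ey=np.array([-ex[1],ex[0]])
    q=sense()["tool_pos"][:2]-n; print("tcp plate",(q@ex).round(1),(q@ey).round(1))
    for cam in cams:
        p,d,X=cloud(cam)
        if pic: save(p,pic+cam)
        for nm,zl,zh in(("roundel",24,36),("wedge",34,46)):
          for r in models.cut_out(nm,cam)[:1]:
            P=X[np.array(r["pixels"])&(X[...,2]>zl)&(X[...,2]<zh)]
            if len(P)<8: print(cam,nm,len(P));continue
            U=np.c_[(P[:,:2]-n)@ex,(P[:,:2]-n)@ey]
            if nm=="roundel": print(cam,nm,len(P),np.round(cv2.minEnclosingCircle(U.astype(np.float32))[0],1))
            else: print(cam,"wedge",len(P),cv2.minAreaRect(U.astype(np.float32)),U.min(0).round(1),U.max(0).round(1),"z",np.median(P[:,2]).round(1))
E
python3 -c "
from h import *
st();look(('wrist','side','scene'),'r')"
```

```text
24.2 [559.5  68.9 100.2] [ 1.798e+02 -1.000e-01  7.290e+01] F [ 1.1 -1.   0.2] T [-0.01 -0.03 -0.02] gap 54.3 grip 0.0
tcp plate -40.3 110.2
wrist roundel 1817 [-3.1  3.1]
wrist wedge 5712 ((-45.511810302734375, 42.171329498291016), (96.08995056152344, 43.60105514526367), 85.68991088867188) [-65.2  -5.8] [-20.3  91.5] z 38.9
side roundel 252 [-0.2 -1.6]
side wedge 353 ((-46.56519317626953, 31.778703689575195), (111.48583984375, 38.50817108154297), 82.9150161743164) [-65.8 -23.1] [-22.5  88.5] z 41.0
scene roundel 313 [-0.5  0.6]
scene wedge 516 ((-48.327354431152344, 35.75638961791992), (108.69419860839844, 45.13819885253906), 83.70185852050781) [-67.4 -20.3] [-20.   90.1] z 41.5
```

View pics/rwrist.png

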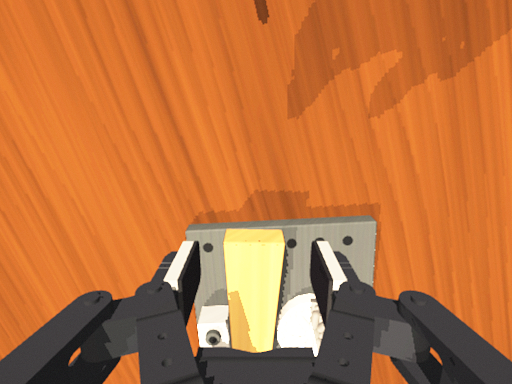

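The wedge lies flat, thick end at (255,235), its thin end between the stop block (213,325) and the roundel (298,325). I'll close the fingers behind it and push lightly.

apply_moves --pt "2 -3 20 0 0 0" --pt "0 0 20 0 0 0" --pt "0 0 0 0 0 0" --pt "0 0 0 0 0 0" --pt "0 0 0 0 0 0" --fingers 0

```text
time: 25.28
tool_pos: [556.1, 69.8, 58.6]
tcp_rot: [179.9, -0.0, 72.8]
ft_force: [-0.5, -0.3, -0.4]
finger_gap: -0.0
grip_force: 0.0
```

apply_moves --pt "0 0 20 0 0 0" --pt "0 0 13 0 0 0" --pt "0 0 4 0 0 0" --pt "0 0 0 0 0 0" --pt "0 0 0 0 0 0"

```text
time: 25.9
tool_pos: [555.7, 69.8, 21.1]
tcp_rot: [180.0, -0.0, 72.8]
ft_force: [-0.0, 0.5, -0.5]
finger_gap: -0.2
grip_force: 0.0
```

apply_moves --pt "-2 0.1 0 0 0 0" --pt "-2 0.1 0 0 0 0" --pt "-2 0.1 0 0 0 0" --pt "-2 0.1 0 0 0 0" --pt "0 0 0 0 0 0"

```text
time: 26.52
tool_pos: [553.3, 61.9, 20.7]
tcp_rot: [-180.0, 0.0, 72.8]
ft_force: [0.1, -0.8, 0.2]
finger_gap: -0.1
grip_force: 0.0
```

apply_moves --pt "-1.5 0.1 0 0 0 0" --pt "-1.5 0.1 0 0 0 0" --pt "-1.5 0.1 0 0 0 0" --pt "-1.5 0.1 0 0 0 0" --pt "-1.5 0.1 0 0 0 0"

```text
time: 27.15
tool_pos: [551.6, 54.6, 20.7]
tcp_rot: [180.0, -0.0, 72.8]
ft_force: [-0.6, 1.1, -0.3]
finger_gap: -0.2
grip_force: 0.1
```

apply_moves --pt "-1.5 0.1 0 0 0 0" --pt "-1.5 0.1 0 0 0 0" --pt "-1.5 0.1 0 0 0 0" --pt "-1.5 0.1 0 0 0 0" --pt "-1.5 0.1 0 0 0 0"

```text
time: 27.78
tool_pos: [549.9, 47.3, 20.7]
tcp_rot: [180.0, 0.0, 72.8]
ft_force: [0.1, 0.3, -0.1]
finger_gap: -0.2
grip_force: 0.1
```

```bash
python3 -c "
from h import *
st();look()"
```

```text
27.77 [549.9  47.3  20.7] [180.    0.   72.8] F [ 0.1  0.3 -0.1] T [ 0.07 -0.02 -0.02] gap -0.2 grip 0.1
tcp plate -44.5 87.0
side roundel 250 [ 1.3 -1.9]
side wedge 384 ((-46.662269592285156, 20.31808090209961), (111.13036346435547, 41.1832275390625), 82.95508575439453) [-66.3 -35.8] [-20.5  74.9] z 41.0
scene roundel 325 [-0.7  0.6]
scene wedge 487 ((-45.23527526855469, 22.835758209228516), (108.4964828491211, 41.076419830322266), 84.40226745605469) [-65.5 -30.3] [-20.2  75.9] z 41.6
```

apply_moves --pt "-1.4 0.1 0 0 0 0" --pt "-1.4 0.1 0 0 0 0" --pt "-1.4 0.1 0 0 0 0" --pt "-1.4 0.1 0 0 0 0" --pt "-1.4 0.1 0 0 0 0"

```text
time: 28.7
tool_pos: [548.3, 40.5, 20.7]
tcp_rot: [-180.0, 0.0, 72.8]
ft_force: [0.2, -0.4, -0.6]
finger_gap: 0.0
grip_force: 0.2
```

apply_moves --pt "-0.8 0 0 0 0 0" --pt "-0.8 0 0 0 0 0" --pt "-0.8 0.1 0 0 0 0" --pt "-0.8 0 0 0 0 0" --pt "-0.8 0.1 0 0 0 0"

```text
time: 29.32
tool_pos: [547.3, 36.7, 20.7]
tcp_rot: [-180.0, 0.0, 72.8]
ft_force: [0.2, 1.1, -0.3]
finger_gap: 0.1
grip_force: 0.2
```

apply_moves --pt "-0.5 0 0 0 0 0" --pt "-0.5 0 0 0 0 0" --pt "-0.5 0.1 0 0 0 0" --pt "-0.5 0 0 0 0 0" --pt "-0.5 0 0 0 0 0"

```text
time: 29.95
tool_pos: [546.7, 34.2, 20.7]
tcp_rot: [180.0, 0.0, 72.8]
ft_force: [0.3, 0.5, 0.2]
finger_gap: -0.0
grip_force: 0.2
```

apply_moves --pt "-0.4 0 0 0 0 0" --pt "-0.4 0 0 0 0 0" --pt "-0.4 0.1 0 0 0 0" --pt "-0.4 0 0 0 0 0" --pt "0 0 0 0 0 0"

```text
time: 30.58
tool_pos: [546.3, 32.7, 20.7]
tcp_rot: [-180.0, 0.0, 72.8]
ft_force: [0.2, -0.4, 0.2]
finger_gap: -0.0
grip_force: 0.0
```

apply_moves --pt "-0.4 0 0 0 0 0" --pt "-0.4 0 0 0 0 0" --pt "-0.4 0.1 0 0 0 0" --pt "-0.4 0 0 0 0 0" --pt "0 0 0 0 0 0"

```text
time: 31.2
tool_pos: [545.9, 31.1, 20.7]
tcp_rot: [-180.0, 0.0, 72.8]
ft_force: [-0.3, 0.9, -0.6]
finger_gap: 0.1
grip_force: 0.0
```

```bash
python3 -c "
from h import *
st();look()"
```

```text
31.2 [545.9  31.1  20.7] [-180.     0.    72.8] F [-0.3  0.9 -0.6] T [-0.01 -0.01  0.05] gap 0.1 grip 0.0
tcp plate -44.5 70.4
side roundel 234 [ 1.5 -4.3]
side wedge 385 ((-49.000709533691406, 3.235523223876953), (113.27826690673828, 40.60714340209961), 82.85385131835938) [-65.7 -53.6] [-22.8  59.9] z 41.0
scene roundel 327 [-0.2 -1.1]
scene wedge 493 ((-48.399940490722656, 5.378437042236328), (110.60928344726562, 42.956539154052734), 81.71156311035156) [-68.2 -51.6] [-20.7  58.6] z 41.5
```

apply_moves --pt "-0.4 0 0 0 0 0" --pt "-0.4 0 0 0 0 0" --pt "-0.4 0.1 0 0 0 0" --pt "-0.4 0 0 0 0 0" --pt "0 0 0 0 0 0"

```text
time: 32.12
tool_pos: [545.5, 29.6, 20.7]
tcp_rot: [-180.0, 0.0, 72.8]
ft_force: [-0.0, 0.7, 0.1]
finger_gap: 0.1
grip_force: 0.2
```

apply_moves --pt "-0.4 0 0 0 0 0" --pt "-0.4 0 0 0 0 0" --pt "-0.4 0.1 0 0 0 0" --pt "-0.4 0 0 0 0 0" --pt "0 0 0 0 0 0"

```text
time: 32.75
tool_pos: [545.2, 28.0, 20.7]
tcp_rot: [180.0, 0.0, 72.8]
ft_force: [0.1, 0.5, 0.3]
finger_gap: 0.0
grip_force: 0.1
```

apply_moves --pt "-0.4 0 0 0 0 0" --pt "-0.4 0 0 0 0 0" --pt "-0.4 0.1 0 0 0 0" --pt "-0.4 0 0 0 0 0" --pt "0 0 0 0 0 0"

```text
time: 33.38
tool_pos: [544.8, 26.4, 20.7]
tcp_rot: [180.0, 0.0, 72.8]
ft_force: [-0.3, -0.5, 0.6]
finger_gap: -0.0
grip_force: 0.2
```

apply_moves --pt "-0.4 0 0 0 0 0" --pt "-0.4 0 0 0 0 0" --pt "-0.4 0.1 0 0 0 0" --pt "-0.4 0 0 0 0 0" --pt "0 0 0 0 0 0"

```text
time: 34.0
tool_pos: [544.4, 24.9, 20.7]
tcp_rot: [180.0, -0.0, 72.8]
ft_force: [0.2, 0.4, 0.2]
finger_gap: -0.0
grip_force: 0.4
```

apply_moves --pt "-0.4 0 0 0 0 0" --pt "-0.4 0 0 0 0 0" --pt "-0.4 0.1 0 0 0 0" --pt "-0.4 0 0 0 0 0" --pt "0 0 0 0 0 0"

```text
time: 34.62
tool_pos: [544.1, 23.5, 20.7]
tcp_rot: [180.0, -0.0, 72.8]
ft_force: [0.4, 2.8, 0.0]
finger_gap: -0.0
grip_force: 1.4
```

```bash
python3 -c "
from h import *
st();look(pic='q')
a=cv2.resize(cv2.imread('pics/qscene.png')[170:250,190:310],(600,400),interpolation=cv2.INTER_CUBIC); cv2.imwrite('pics/qc.png',a)"
```

```text
34.62 [544.1  23.5  20.7] [180.   -0.   72.8] F [0.4 2.8 0. ] T [ 0.4  -0.08 -0.07] gap -0.0 grip 1.4
tcp plate -44.4 62.5
side roundel 252 [ 3.6 -1.8]
side wedge 402 ((-48.772369384765625, -1.1262931823730469), (116.22593688964844, 40.743675231933594), 84.03321075439453) [-67.5 -59.9] [-23.6  55.6] z 40.9
scene roundel 341 [-2.6  2.1]
scene wedge 492 ((-47.82448196411133, -2.2232131958007812), (111.37361145019531, 44.16686248779297), 86.15833282470703) [-68.3 -58.6] [-23.1  53.1] z 41.7
```

View pics/qc.png

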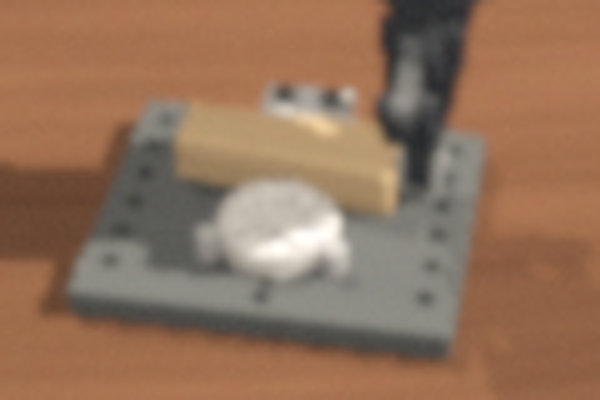

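The wedge (~290,150) bears on the stop and on the roundel (280,225), which sits squarely between the pins at (208,240) and (338,255). The push force has begun to rise, so I'll finish in small steps.

apply_moves --pt "-0.2 0 0 0 0 0" --pt "-0.15 0 0 0 0 0" --pt "0 0 0 0 0 0" --pt "0 0 0 0 0 0" --pt "0 0 0 0 0 0"

```text
time: 35.55
tool_pos: [544.0, 23.1, 20.7]
tcp_rot: [180.0, -0.0, 72.8]
ft_force: [1.2, 2.8, -0.7]
finger_gap: -0.4
grip_force: 1.8
```

apply_moves --pt "-0.2 0 0 0 0 0" --pt "-0.15 0 0 0 0 0" --pt "0 0 0 0 0 0" --pt "0 0 0 0 0 0" --pt "0 0 0 0 0 0"

```text
time: 36.17
tool_pos: [543.9, 22.7, 20.7]
tcp_rot: [180.0, -0.0, 72.8]
ft_force: [0.9, 4.1, -0.2]
finger_gap: -0.1
grip_force: 2.0
```

apply_moves --pt "-0.15 0 0 0 0 0" --pt "-0.1 0 0 0 0 0" --pt "0 0 0 0 0 0" --pt "0 0 0 0 0 0" --pt "0 0 0 0 0 0"

```text
time: 36.8
tool_pos: [543.8, 22.5, 20.7]
tcp_rot: [180.0, -0.0, 72.8]
ft_force: [1.6, 3.9, -0.6]
finger_gap: 0.1
grip_force: 2.3
```

Run:
```python
from h import *
F=[]
for k in range(6):
    eyes.snapshot("side"); s=sense(); F.append(s["ft_force"])
print(np.mean(F,0).round(2),np.std(F,0).round(2)); st()
```

```text
[ 1.    4.47 -0.14] [0.44 0.63 0.47]
37.1 [543.8  22.5  20.7] [180.   -0.   72.8] F [ 1.2  3.4 -0.8] T [ 0.7  -0.23  0.02] gap -0.2 grip 2.4
```

apply_moves --pt "1 0 0 0 0 0" --pt "5 0 0 0 0 0" --pt "15 0 0 0 0 0" --pt "20 0 -30 0 0 0" --pt "10 0 -50 0 0 0"

```text
time: 37.72
tool_pos: [557.1, 72.7, 99.3]
tcp_rot: [-179.7, 0.1, 72.9]
ft_force: [0.7, 0.6, 0.0]
finger_gap: 0.1
grip_force: 0.0
```

apply_moves --pt "-50 0 -30 0 0 0" --pt "-50 0 0 0 0 0" --pt "-30 0 0 0 0 0" --pt "0 0 0 0 0 0" --pt "0 0 0 0 0 0"

```text
time: 38.35
tool_pos: [520.7, -52.2, 130.7]
tcp_rot: [-180.0, -0.0, 72.8]
ft_force: [0.5, 0.4, 0.1]
finger_gap: 0.0
grip_force: 0.0
```

```bash
python3 -c "
from h import *
st();look(('wrist','side','scene'),'z')"
```

```text
38.35 [520.7 -52.2 130.7] [-180.    -0.    72.8] F [0.5 0.4 0.1] T [-0.03  0.03  0.04] gap 0.0 grip 0.0
tcp plate -49.1 -16.5
wrist roundel 3883 [-0.   0.2]
wrist wedge 6465 ((-47.752098083496094, -2.3747100830078125), (107.37460327148438, 43.30549240112305), 86.04113006591797) [-66.6 -57. ] [-22.6  52.2] z 38.9
side roundel 241 [ 0.5 -2.7]
side wedge 386 ((-47.628692626953125, -5.275470733642578), (109.68962860107422, 38.08712387084961), 84.58818054199219) [-65.6 -60.8] [-24.3  50.3] z 41.0
scene roundel 313 [0.1 3. ]
scene wedge 504 ((-48.89274215698242, -2.228260040283203), (108.01386260986328, 42.91294860839844), 84.0016860961914) [-67.1 -56.3] [-22.   51.4] z 41.6
```

View pics/zwrist.png

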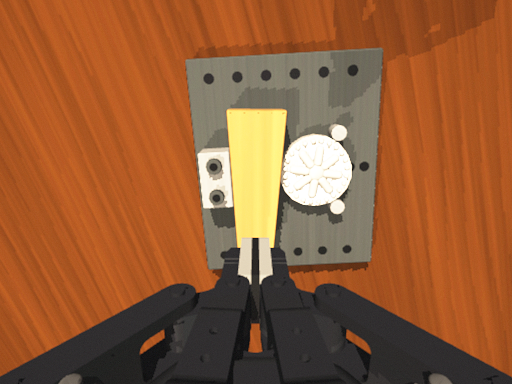

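The roundel (316,170) bears on both pins at (339,132) and (337,207). The wedge (256,175) lies flat against the stop and touches the roundel. I'm handing the job in.

```bash
python3 -c "
from bench import job
print(job.hand_in())"
```

```text
the job is handed in; nothing more can be done
None
```

The job is handed in: the roundel lies relief side up against both pins, and the wedge was pushed in flat about half way with roughly 4.5 N; the nip was judged from that force and the last picture, not tested by a pull, and the punch block and blank were not touched.

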